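# Comb scattered brass bars into rows with a rake

## Robot

A 6-joint arm with a two-finger parallel gripper is mounted at the origin on a cart in front of the work surface, level with it; the furniture and walls round the work are solid. World frame = base frame: x ahead of the robot, y to its left, z up, the work surface at z = 0. Lengths are in m, angles in rad, forces in N, time in s.
With the tool pointing down it reaches from about 0.325 to 0.775 m from the base axis. Payload 9.3 kg.
Tool frame: the origin (TCP) lies at the very end of the fingers, on their centre line; the grasp point (between the pads) lies 19 mm behind it; z points along the fingers, y is the line along which they close (so a half turn about z gives the same grasp; the last joint's range is limited). The gripper opens to 85 mm and grips with 20 to 120 N. Pads are 22 mm wide; open, the fingers measure 114 mm over their backs; the gripper's body (76 mm by 85 mm) begins 54 mm behind the grasp point. The pads swing forward as they close: fully open they stand 13 mm farther back than shut.
Start: joints at [-1.324, 0.259, 0.021, 1.334, 0, 1.418], TCP at [0.214, -0.507, 0.231] pointing down, gripper open.
Joint ranges: [-3.04, 3.04], [-0.91, 1.82], [-1.04, 1.36], [-1.92, 1.95], [-1.52, 1.45], [-3.14, 3.14]. Speed limits (rad/s): [2.22, 2.22, 2.79, 3.14, 3.14, 3.14].

## Interface

Orientations are given as a rotation vector (axis times angle).
In Python, from station import env gives the robot as it stands.
- The arm moves only by the tool carry_out, never from a script. Its argument "series" is a list of rows, each an object with "xyz": the shift along the tool's x, y, z in mm, a list of three; "roll": the turn about the tool's z in rad; "grip": the gripper's target within -1 to 1 (fully open at 1, half-way at 0, shut at -1). In form: [{"xyz": [tx, ty, tz], "roll": roll, "grip": grip}, ...]. A call has exactly 8 rows; each row shifts and turns the commanded pose from where the row before left it, along the tool's axes as they then stand; what a row does not reach is not made up. A row lasts 1/8 s, in which the tool goes at most 62.5 mm and 10.7 degrees, less where a joint would pass 70% of its speed; a pose out of reach is approached as far as the arm can. A call is refused whole if a number of a shift passes 62.5 or a number of a turn 0.188, either way. A call with a gripper value outside its range is refused whole. The fingers move at their own pace and stop on an object; "force" is the grip in N (left out, the last holds). Time passes only in rows, so rows that do not move let the fingers close, or fill a call up. It gives the time, the measured TCP pose, the force, the opening and the grip force at its end, in the units of the state.
- env.state(): the state, without advancing time (a new reading comes with each control period).
- env.get_image(name): name is "side" or "top" or "wrist"; returns a dict with "frame" (384x512x3 uint8, red, green, blue), "range_z" (384x512 float32, m along the optical axis (not along the pixel's ray), 0 where there is no reading), "mtx" (3x3 intrinsics, pixels), "dist" ([k1, k2, p1, p2, k3] as OpenCV has them; the pictures are not rectified), "R" (3x3) and "t" (3): a world point X has camera coordinates R X + t. Camera axes: x right, y down, z forward; pixel columns grow to the right and rows downward; lengths in m; the calibration is good to about 2 mm. A picture is of the moment at which its call begins.
- env.close_job(): hands the job in; it is judged then, once.
The state is a dict: "time": time; "q": joint angles; "joint_vel": joint speeds; "effort": joint torques, N m; "tool_pos": TCP position; "eef_rot": TCP orientation; "wrist_force": force on the tool from outside, world axes, zero at the start; "torque": the same for the moment, N m; "gripper_width": finger opening in m; "finger_force": force on a finger pad.
Only numpy, scipy, OpenCV 4.12 (cv2) and the standard library are available. Lean on these libraries where they do the work, as an engineer would, in place of code of your own. Each camera call takes 0.05 s, during which the arm holds its last target. There are 200 camera calls.

## Task

Comb the three scattered brass bars straight into the three marked rows of the white board, one bar in each row, without touching the bars with the gripper. The rake's handle is stowed in the blue holder: draw the rake out by its orange lug, stand it on the bare bench and let go, take it again by its black handle and comb with that, then stand it back on the bare bench, off the board. Leave the oil can, the dish of rivets and the red screwdriver alone.

Things in the scene. Friction and masses are not known exactly. Their poses are not given: they have to be found in the camera images.
- board: white laminate board fixed to the bench, 200 mm (its x) by 250 mm (its y), 6 mm thick; origin at the centre of its underside, z up. All its sides are open. Position and yaw (a few degrees) vary. The bars start near their rows, askew by up to 21 degrees, wholly between y = -43 and +73 mm
- row_1 (a point): centre line of the row nearest the robot (board x = -56 mm, y = 0), 6 mm above the board's top; axes as the board's, the row runs along y
- row_2 (a point): centre line of the middle row (board x = 0, y = 0), likewise; each row is marked by two dark lines 28 mm apart
- row_3 (a point): centre line of the row farthest from the robot (board x = +56 mm, y = 0), likewise
- bar_1: hexagonal brass bar, 80 mm long along its own y, 12 mm high as it lies (14 mm wide over the corners), 60 g, loose; lies about on row 1 at the start. Its origin is at mid length, on the flat that lies underneath at the start
- bar_2: the same kind of bar, about on row 2 at the start
- bar_3: the same kind of bar, about on row 3 at the start
- bar_1_center (a point): centre of bar_1, on its axis at mid length
- bar_2_center (a point): centre of bar_2
- bar_3_center (a point): centre of bar_3
- rake: rake with green teeth, 180 g, loose; origin on its underside below the middle of its head, y points forward (from handle to tooth tips), z up. The head is 182 mm wide in x: four slick nylon teeth (friction on the bars about 0.15) reaching down to z = 0 under an aluminium plate at z 22 to 28 mm. Behind it a neck (y -20 to -52, z 22 to 32 mm), then the handle. It stands level by itself, at the start on the bench with its handle inside the holder
- rake_tips (a point): on the rake's underside midway between the outer tooth tips, 57 mm ahead of its origin. The teeth leave three lanes at x = -56, 0 and +56 mm, open below and at both ends, 22 mm high so that bars pass under the plate: 18 mm wide and straight from y = -25 to +25 mm, ahead of which the teeth narrow to points at y = +57 mm, so the mouths are about 52 mm wide
- rake_foot (a point): underside of the foot below the handle's end, 104 mm behind the rake's origin, 10 mm long. The rake stands on foot and teeth. The bench top is z = 0, flat for world y from -0.54 to -0.19; then comes a slot 80 mm wide and 30 mm deep (y -0.19 to -0.11) along x, then flat again to y = 0.15: stand the rake so that it does not tip into the slot
- rake_lug (a point): middle of the orange lug on top of the rake's head, 50 mm above the rake's underside: a block 12 mm thick in x, 40 mm long in y, from z = 28 (the plate) to 60 mm; pinch it across its x. Axes as the rake's
- rake_handle (a point): middle of the black handle, 80 mm behind the rake's origin and 30 mm above its underside: a bar 16 mm wide in x, 60 mm long in y, from z = 18 to 42 mm; pinch it from above across its x. Axes as the rake's
- holder: blue sheet-metal bracket fixed to the bench, like a small tunnel along its own y, open at both ends: 38 mm wide inside, 56 mm long, roof from z = 51 to 54 mm; flat flanges at its feet reach to x = -45 and +45 mm. Origin at the centre of its underside. The rake's handle lies inside it, the rake's head stands out on the +y side; draw the rake along +y to free it. Its position and yaw vary
- holder_mid (a point): middle of the tunnel, 30 mm above the bench; the middle of the handle is about here at the start
- oil_can: small grey pump oiler with a brass spout, 58 x 75 mm, 120 mm high, standing on the bench; origin at the centre of its underside; leave it alone
- rivet_dish: round grey dish of rivets, 80 mm across, 16 mm high; origin at the centre of its underside; leave it alone
- screwdriver_red: red-handled screwdriver lying on the bench, 147 mm long, 26 mm high; origin at the middle of its underside; leave it alone

How it is judged:
By the outcome, as a careful person would: the job done as asked, in the order asked, and still so for the second after the job is handed in, with the robot touching nothing.
It also fails if it takes over 64 s, if anything falls off the work surface, if the arm or the gripper's body presses on something with over 40 N, if the wrist force passes 120 N, or if a joint passes its speed limit or range.

## Working session

There is one attempt and no reset: what is moved stays moved. The work goes in short steps, Python scripts to look and compute and a tool call to move; the robot and the scene stay as the last step left them, time stands still between calls to the robot, and variables do not carry over. Pictures are saved under pics/ and viewed, at most 10 in all, crops included, and the job is handed in when it is done.

Besides the shell and the picture viewer there is one more tool, called after "Emit:" as name(argument=value, ...) on one line, values as JSON. carry_out: Moves the arm, as the interface text tells. Its arguments: {"type":"object","properties":{"series":{"type":"array"},"force":{"type":"number"}},"required":["series"]}

```bash
mkdir -p pics; ls
cat > h.py <<'E'
import numpy as np, cv2
from station import env
from scipy.spatial.transform import Rotation as Ro
def grab(n,png=None):
    g=env.get_image(n)
    if png: cv2.imwrite('pics/'+png,g['frame'][:,:,::-1])
    return g
def ray(g,uv,z):
    """pixels -> world points on plane z"""
    uv=np.asarray(uv,float).reshape(-1,1,2)
    p=cv2.undistortPoints(uv,np.array(g['mtx']),np.array(g['dist'])).reshape(-1,2)
    d=np.c_[p,np.ones(len(p))]@np.array(g['R']); c=-np.array(g['R']).T@np.array(g['t'])
    return c+d*((z-c[2])/d[:,2])[:,None]
def pix(g,X):
    return cv2.projectPoints(np.asarray(X,float).reshape(-1,1,3),cv2.Rodrigues(np.array(g['R']))[0],np.array(g['t']),np.array(g['mtx']),np.array(g['dist']))[0].reshape(-1,2)
def cloud(g):
    """world xyz per pixel"""
    h,w=g['range_z'].shape
    uv=np.stack(np.meshgrid(np.arange(w),np.arange(h)),-1).reshape(-1,1,2).astype(float)
    p=cv2.undistortPoints(uv,np.array(g['mtx']),np.array(g['dist'])).reshape(-1,2)
    Z=g['range_z'].reshape(-1,1); c=np.c_[p,np.ones(len(p))]*Z
    return ((c-np.array(g['t']))@np.array(g['R'])).reshape(h,w,3)
E
python3 - <<'E'
from h import *
a=grab('top','top0.png');b=grab('side','side0.png')
s=env.state();print(s['tool_pos'],s['eef_rot'],s['gripper_width'],Ro.from_rotvec(s['eef_rot']).as_matrix().round(3))
for g in(a,b):print(-np.array(g['R']).T@np.array(g['t']))
E
```

```text
pics
[ 0.21401742 -0.50640304  0.23073072] [-3.07787801e+00 -6.23535871e-01  7.07515292e-05] 0.08518976963495767 [[ 0.921  0.389 -0.   ]
 [ 0.389 -0.921  0.001]
 [ 0.    -0.001 -1.   ]]
[ 0.38826298 -0.08277071  1.16147223]
[-0.03752006 -1.04757664  0.94050784]
```

View pics/top0.png

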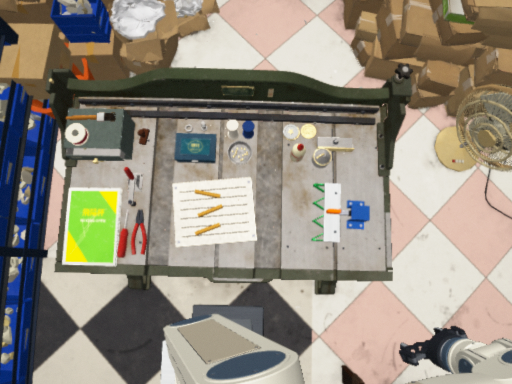

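View pics/side0.png

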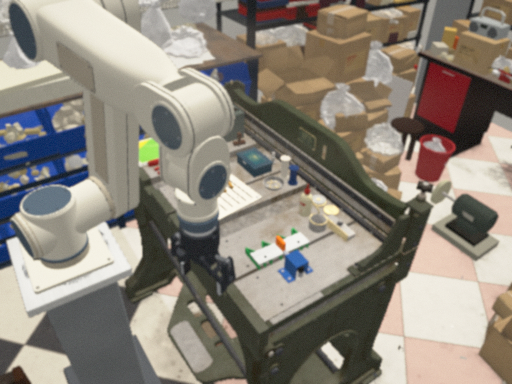

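The top view shows the board at about (214,212), with the bars at (207,193), (210,212) and (207,229). The rake head is at (331,212), the lug at (334,211) and the holder at (357,213). Image up is +x and image left is +y.

```bash
cat >> h.py <<'E'
def mask(g,lo,hi,box=None):
    m=cv2.inRange(cv2.cvtColor(g['frame'],cv2.COLOR_RGB2HSV),np.array(lo),np.array(hi))
    if box: b=np.zeros_like(m);x0,y0,x1,y1=box;b[y0:y1,x0:x1]=1;m=m*b
    return m
def rect(m,minA=8):
    cs=[c for c in cv2.findContours(m,cv2.RETR_EXTERNAL,cv2.CHAIN_APPROX_NONE)[0] if cv2.contourArea(c)>minA]
    return sorted([(cv2.contourArea(c),cv2.minAreaRect(c)) for c in cs],key=lambda t:-t[0])
E
python3 - <<'E'
from h import *
g=grab('top')
P=cloud(g)
def show(n,m,z,k=3):
    for A,r in rect(m)[:k]:
        c=ray(g,[r[0]],z)[0]; b=ray(g,cv2.boxPoints(r),z)
        print(n,A,np.round(r[0],1),c.round(4),'corners',(b[:,:2]*1000).round(0).tolist())
show('blue',mask(g,(100,120,60),(125,255,255),(335,190,380,235)),.054)
show('lug',mask(g,(5,150,150),(20,255,255),(320,200,350,225)),.06)
show('plate',mask(g,(0,0,200),(180,40,255),(318,175,345,250)),.028)
show('board',mask(g,(0,0,200),(180,60,255),(165,170,265,255)),.006,1)
show('bar',mask(g,(8,120,100),(28,255,255),(165,170,265,255)),.012)
show('green',mask(g,(50,100,50),(90,255,255),(300,170,340,250)),.01,6)
im=cv2.resize(g['frame'][95:285,100:400,::-1],(800,506),interpolation=cv2.INTER_CUBIC)
cv2.imwrite('pics/crop1.png',im)
for uv in [(320,157),(298,150),(335,144),(309,131),(390,270),(330,270),(240,150)]:
    print(uv,P[uv[1],uv[0]].round(3))
E
```

```text
blue 438.0 [357.5 214.5] [ 0.5371 -0.4158  0.054 ] corners [[577.0, -384.0], [579.0, -449.0], [497.0, -447.0], [496.0, -383.0]]
lug 38.5 [333.5 211. ] [ 0.5449 -0.3413  0.06  ] corners [[550.0, -322.0], [552.0, -361.0], [539.0, -361.0], [538.0, -322.0]]
plate 794.0 [331.4 212. ] [ 0.5463 -0.3424  0.028 ] corners [[455.0, -313.0], [640.0, -320.0], [640.0, -373.0], [455.0, -365.0]]
board 5085.0 [213.5 211.6] [0.5403 0.021  0.006 ] corners [[630.0, 162.0], [657.0, -95.0], [453.0, -116.0], [427.0, 134.0]]
bar 60.0 [207.2 228.6] [0.4866 0.0374 0.012 ] corners [[476.0, 75.0], [507.0, 4.0], [497.0, -0.0], [467.0, 71.0]]
bar 57.5 [209.7 210.4] [0.543  0.0324 0.012 ] corners [[532.0, 70.0], [564.0, -0.0], [554.0, -5.0], [522.0, 65.0]]
bar 57.0 [207.  193.4] [0.596  0.0431 0.012 ] corners [[598.0, 82.0], [608.0, 81.0], [594.0, 4.0], [584.0, 5.0]]
green 22.0 [318.  187.5] [ 0.6255 -0.3045  0.01  ] corners [[636.0, -289.0], [637.0, -321.0], [615.0, -320.0], [614.0, -289.0]]
green 11.0 [318.7 203.5] [ 0.5744 -0.3066  0.01  ] corners [[576.0, -289.0], [590.0, -297.0], [573.0, -325.0], [559.0, -316.0]]
(320, 157) [ 0.713 -0.303  0.051]
(298, 150) [ 0.721 -0.23   0.091]
(335, 144) [ 0.766 -0.358  0.024]
(309, 131) [ 0.812 -0.277  0.008]
(390, 270) [ 0.362 -0.868 -0.869]
(330, 270) [ 0.37  -0.343 -0.001]
(240, 150) [ 0.743 -0.055  0.001]
```

View pics/crop1.png

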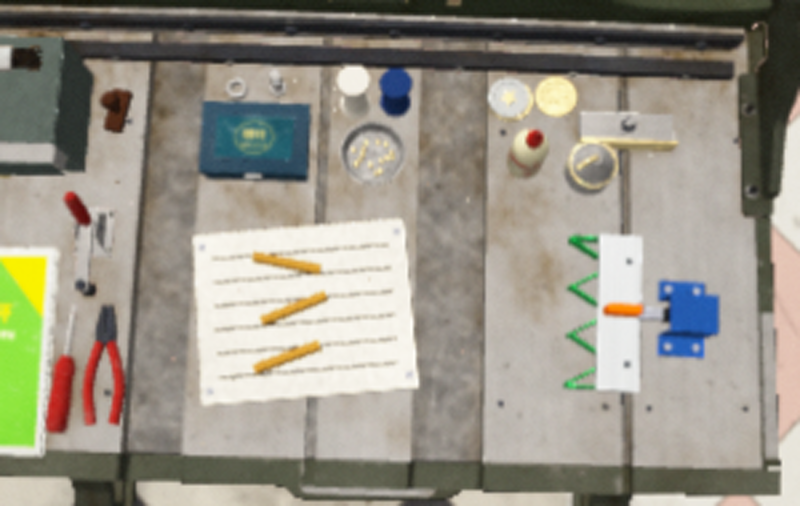

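Emit:
carry_out(series=[{"xyz": [46, -3, 4], "roll": 0, "grip": 1}, {"xyz": [46, -3, 4], "roll": 0, "grip": 1}, {"xyz": [46, -3, 4], "roll": 0, "grip": 1}, {"xyz": [46, -3, 4], "roll": 0, "grip": 1}, {"xyz": [46, -3, 4], "roll": 0, "grip": 1}, {"xyz": [46, -3, 4], "roll": 0, "grip": 1}, {"xyz": [46, -3, 4], "roll": 0, "grip": 1}, {"xyz": [46, -3, 4], "roll": 0, "grip": 1}])

```text
time: 1.15
tool_pos: [0.5449, -0.3404, 0.1988]
eef_rot: [-3.079, -0.624, 0.001]
wrist_force: [0.6, -0.8, 0.1]
gripper_width: 0.086
finger_force: 0.0
```

Emit:
carry_out(series=[{"xyz": [0, 0, 0], "roll": -0.162, "grip": 1}, {"xyz": [0, 0, 0], "roll": -0.162, "grip": 1}, {"xyz": [0, 0, 0], "roll": -0.162, "grip": 1}, {"xyz": [0, 0, 0], "roll": -0.162, "grip": 1}, {"xyz": [0, 0, 0], "roll": -0.162, "grip": 1}, {"xyz": [0, 0, 0], "roll": -0.162, "grip": 1}, {"xyz": [0, 0, 0], "roll": -0.162, "grip": 1}, {"xyz": [0, 0, 0], "roll": 0, "grip": 1}])

```text
time: 2.15
tool_pos: [0.5436, -0.3412, 0.199]
eef_rot: [-2.263, -2.178, 0.0]
wrist_force: [-0.3, 0.0, 0.6]
gripper_width: 0.0853
finger_force: 0.0
```

Run:
```python
from h import *
s=env.state();M=Ro.from_rotvec(s['eef_rot']).as_matrix()
print(s['time'],s['tool_pos'],s['q'],M.round(3).tolist(),s['wrist_force'])
g=grab('wrist','w1.png');print(-np.array(g['R']).T@np.array(g['t']),g['mtx'])
for m,z,n in ((mask(g,(5,150,150),(20,255,255)),.06,'lug'),(mask(g,(100,120,60),(125,255,255)),.054,'blue'),(mask(g,(50,100,50),(90,255,255)),.015,'green')):
    for A,r in rect(m,40)[:4]: print(n,A,r[0],(ray(g,cv2.boxPoints(r),z)*1000).round(1)[:,:2].tolist(), ray(g,[r[0]],z).round(4))
```

```text
2.15 [ 0.54364103 -0.34123153  0.19897297] [-6.91141758e-01  4.27486956e-01  1.92577534e-01  1.33645164e+00
  3.17892883e-06  9.17754450e-01] [[0.038, 0.999, -0.0], [0.999, -0.038, 0.0], [0.0, -0.0, -1.0]] [-0.30393123  0.03626716  0.61959095]
[ 0.54566311 -0.27214126  0.34135349] [[331.04044509   0.         258.06208061]
 [  0.         331.04044509 188.58138836]
 [  0.           0.           1.        ]]
lug 511.5 (264.0, 175.5) [[543.5, -319.9], [553.8, -320.3], [552.6, -362.6], [541.9, -362.2]] [[ 0.548  -0.3409  0.06  ]]
blue 3850.0 (263.0, 247.5) [[508.9, -376.4], [582.8, -379.4], [582.9, -452.2], [503.7, -449.1]] [[ 0.5446 -0.4129  0.054 ]]
green 445.5 (184.4766845703125, 127.62645721435547) [[459.2, -284.0], [485.9, -283.7], [485.2, -317.2], [457.9, -317.7]] [[ 0.4721 -0.3005  0.015 ]]
green 444.5 (341.2879638671875, 126.60517883300781) [[611.8, -321.1], [613.4, -287.8], [639.6, -290.0], [638.7, -323.6]] [[ 0.6258 -0.3054  0.015 ]]
green 197.5 (234.5, 127.0) [[504.3, -285.0], [540.0, -286.5], [538.6, -319.4], [502.0, -317.9]] [[ 0.5212 -0.302   0.015 ]]
green 194.5 (291.0215759277344, 126.75651550292969) [[558.3, -287.7], [594.1, -287.9], [595.0, -320.5], [558.3, -320.2]] [[ 0.5764 -0.3039  0.015 ]]
```

View pics/w1.png

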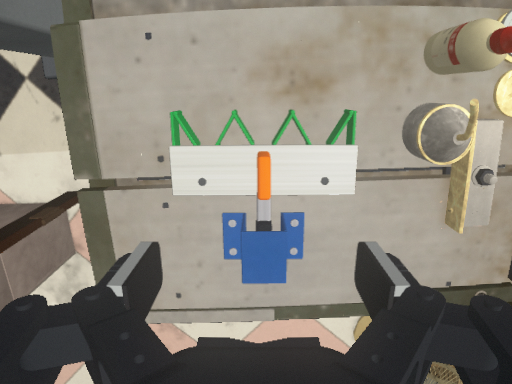

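The wrist view shows the lug at (264,175) in line with the tunnel, and clear bench ahead.

Emit:
carry_out(series=[{"xyz": [0, 4, 20], "roll": 0, "grip": 1}, {"xyz": [0, 0, 30], "roll": 0, "grip": 1}, {"xyz": [0, 0, 30], "roll": 0, "grip": 0}, {"xyz": [0, 0, 30], "roll": 0, "grip": 0}, {"xyz": [0, 0, 24], "roll": 0, "grip": 0}, {"xyz": [0, 0, 20], "roll": 0, "grip": 0}, {"xyz": [0, 0, 10], "roll": 0, "grip": 0}, {"xyz": [0, 0, 0], "roll": 0, "grip": 0}], force=70)

```text
time: 3.2
tool_pos: [0.5475, -0.3413, 0.0348]
eef_rot: [-2.263, -2.178, 0.0]
wrist_force: [0.6, -0.1, -0.2]
gripper_width: 0.0428
finger_force: 0.0
```

Emit:
carry_out(series=[{"xyz": [0, 0, 0], "roll": 0, "grip": -0.5}, {"xyz": [0, 0, 0], "roll": 0, "grip": -1}, {"xyz": [0, 0, 0], "roll": 0, "grip": -1}, {"xyz": [0, 0, 0], "roll": 0, "grip": -1}, {"xyz": [0, 0, 0], "roll": 0, "grip": -1}, {"xyz": [0, 0, 0], "roll": 0, "grip": -1}, {"xyz": [0, 0, 0], "roll": 0, "grip": -1}, {"xyz": [0, 0, 0], "roll": 0, "grip": -1}])

```text
time: 4.2
tool_pos: [0.5481, -0.3418, 0.0364]
eef_rot: [2.261, 2.179, 0.0]
wrist_force: [-0.7, -0.1, 5.7]
gripper_width: 0.0106
finger_force: 69.3
```

Emit:
carry_out(series=[{"xyz": [0, 0, -3], "roll": 0, "grip": -1}, {"xyz": [8, 0, 0], "roll": 0, "grip": -1}, {"xyz": [14, 0, 0], "roll": 0, "grip": -1}, {"xyz": [14, 0, 0], "roll": 0, "grip": -1}, {"xyz": [14, 0, 0], "roll": 0, "grip": -1}, {"xyz": [14, 0, 0], "roll": 0, "grip": -1}, {"xyz": [14, 0, 0], "roll": 0, "grip": -1}, {"xyz": [6, 0, 0], "roll": 0, "grip": -1}])

```text
time: 5.2
tool_pos: [0.5509, -0.2563, 0.0384]
eef_rot: [-2.261, -2.181, -0.0]
wrist_force: [-0.7, -0.7, -2.3]
gripper_width: 0.0105
finger_force: 68.2
```

Run:
```python
from h import *
s=env.state();print(s['tool_pos'],s['wrist_force'],s['gripper_width'])
g=grab('wrist','w2.png');b=grab('side')
a=b['frame'][200:300,210:340,::-1];a=cv2.resize(a,(666,512),interpolation=cv2.INTER_CUBIC)
cv2.imwrite('pics/c2.png',cv2.resize(np.hstack([cv2.imread('pics/w2.png'),cv2.resize(a,(500,384))]),(800,304)))
```

```text
[ 0.55085982 -0.25634038  0.03835629] [-0.69378786 -0.71087971 -2.3261405 ] 0.01052752819030698
```

View pics/c2.png

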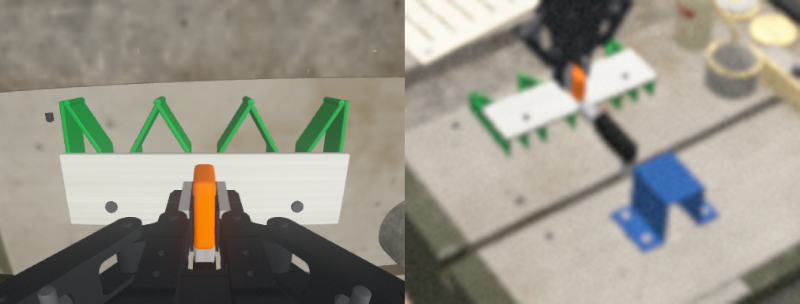

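The rake is clear of the tunnel and not reaching the slot. I'll lower it, release, and rise.

Emit:
carry_out(series=[{"xyz": [0, 0, 1], "roll": 0, "grip": -1}, {"xyz": [0, 0, 1], "roll": 0, "grip": -1}, {"xyz": [0, 0, 0.5], "roll": 0, "grip": -1}, {"xyz": [0, 0, 0], "roll": 0, "grip": -1}, {"xyz": [0, 0, 0], "roll": 0, "grip": -0.3}, {"xyz": [0, 0, 0], "roll": 0, "grip": -0.3}, {"xyz": [0, 0, 0], "roll": 0, "grip": 0}, {"xyz": [0, 0, 0], "roll": 0, "grip": 0}])

```text
time: 6.3
tool_pos: [0.5508, -0.2575, 0.0357]
eef_rot: [2.262, 2.18, -0.0]
wrist_force: [-0.1, 0.2, -1.0]
gripper_width: 0.0428
finger_force: 0.0
```

Emit:
carry_out(series=[{"xyz": [0, 0, -20], "roll": 0, "grip": 0}, {"xyz": [0, 0, -30], "roll": 0, "grip": 0}, {"xyz": [0, 0, -30], "roll": 0, "grip": 0}, {"xyz": [-15, 0, -30], "roll": 0, "grip": 0}, {"xyz": [-25, 0, -30], "roll": 0, "grip": 0}, {"xyz": [-25, 0, 0], "roll": 0, "grip": 0}, {"xyz": [-15, 0, 0], "roll": 0, "grip": 0}, {"xyz": [0, 0, 0], "roll": 0, "grip": 0}])

```text
time: 7.3
tool_pos: [0.5472, -0.3381, 0.1741]
eef_rot: [-2.262, -2.177, 0.0]
wrist_force: [0.7, 0.6, 0.2]
gripper_width: 0.0426
finger_force: 0.0
```

Run:
```python
from h import *
s=env.state();print(s['tool_pos'],s['eef_rot'],s['wrist_force'])
g=grab('wrist','w3.png')
for m,z,n in ((mask(g,(5,150,150),(20,255,255)),.06,'lug'),(mask(g,(100,120,60),(125,255,255)),.054,'blue'),(mask(g,(50,100,50),(90,255,255)),.015,'green'),(mask(g,(0,0,190),(180,40,255),(100,50,420,330)),.028,'plate'),(mask(g,(0,0,0),(180,255,45),(200,180,320,300)),.042,'handle')):
    for A,r in rect(m,100)[:2]: print(n,A,r[0],(ray(g,cv2.boxPoints(r),z)*1000).round(1)[:,:2].tolist(), ray(g,[r[0]],z).round(4))
```

```text
[ 0.54724603 -0.33805174  0.17414754] [-2.26198103e+00 -2.17664300e+00  3.73631212e-04] [0.72799302 0.64892869 0.23665383]
lug 727.0 (259.0, 81.5) [[544.0, -278.6], [545.7, -240.4], [555.9, -240.8], [554.6, -279.0]] [[ 0.55   -0.2594  0.06  ]]
blue 4433.0 (260.0, 262.0) [[509.7, -373.9], [583.0, -376.8], [583.2, -452.4], [503.8, -449.3]] [[ 0.545  -0.4114  0.054 ]]
green 515.5 (168.04087829589844, 34.1536979675293) [[461.5, -198.4], [486.9, -198.6], [486.4, -230.8], [460.5, -230.9]] [[ 0.4739 -0.2146  0.015 ]]
green 501.0 (350.3191833496094, 33.11595916748047) [[616.6, -235.2], [618.1, -203.3], [642.8, -204.8], [641.8, -236.9]] [[ 0.6298 -0.22    0.015 ]]
plate 12147.0 (259.5, 98.0) [[461.5, -230.9], [641.4, -238.0], [644.1, -313.3], [452.9, -305.8]] [[ 0.55   -0.2717  0.028 ]]
plate 130.0 (277.0, 123.0) [[557.6, -286.2], [571.3, -286.7], [571.0, -300.4], [557.1, -299.8]] [[ 0.5642 -0.2933  0.028 ]]
```

View pics/w3.png

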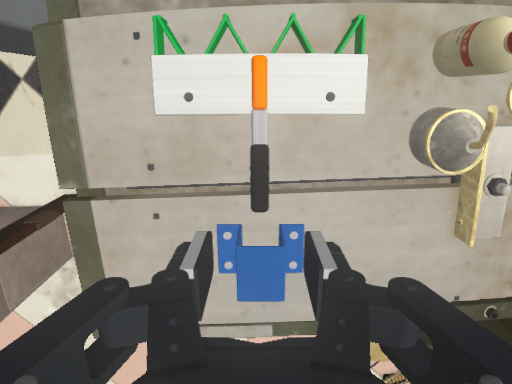

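The rake stands freely. The lug is at (260,82) and the handle at (260,178), directly below the tool. Next I'll grip the handle.

Emit:
carry_out(series=[{"xyz": [-1, 0, 20], "roll": 0, "grip": 0}, {"xyz": [0, 0, 30], "roll": 0, "grip": 0}, {"xyz": [0, 0, 30], "roll": 0, "grip": 0}, {"xyz": [0, 0, 30], "roll": 0, "grip": 0}, {"xyz": [0, 0, 25], "roll": 0, "grip": 0}, {"xyz": [0, 0, 15], "roll": 0, "grip": 0}, {"xyz": [0, 0, 8], "roll": 0, "grip": 0}, {"xyz": [0, 0, 0], "roll": 0, "grip": 0}], force=100)

```text
time: 8.35
tool_pos: [0.5479, -0.3382, 0.0177]
eef_rot: [-2.262, -2.18, 0.0]
wrist_force: [-0.0, 0.5, 0.9]
gripper_width: 0.043
finger_force: 0.0
```

Emit:
carry_out(series=[{"xyz": [0, 0, 0], "roll": 0, "grip": -0.3}, {"xyz": [0, 0, 0], "roll": 0, "grip": -1}, {"xyz": [0, 0, 0], "roll": 0, "grip": -1}, {"xyz": [0, 0, 0], "roll": 0, "grip": -1}, {"xyz": [0, 0, 0], "roll": 0, "grip": -1}, {"xyz": [0, 0, 0], "roll": 0, "grip": -1}, {"xyz": [0, 0, 0], "roll": 0, "grip": -1}, {"xyz": [0, 0, 0], "roll": 0, "grip": -1}])

```text
time: 9.35
tool_pos: [0.5483, -0.3388, 0.0189]
eef_rot: [2.261, 2.179, 0.0]
wrist_force: [-0.2, 0.1, 6.7]
gripper_width: 0.0142
finger_force: 98.1
```

Emit:
carry_out(series=[{"xyz": [0, 0, -5], "roll": 0, "grip": -1}, {"xyz": [0, 0, -10], "roll": 0, "grip": -1}, {"xyz": [0, 0, -15], "roll": 0, "grip": -1}, {"xyz": [0, 0, -10], "roll": 0, "grip": -1}, {"xyz": [0, 0, 0], "roll": 0, "grip": -1}, {"xyz": [0, 0, 0], "roll": 0, "grip": -1}, {"xyz": [0, 0, 0], "roll": 0, "grip": -1}, {"xyz": [0, 0, 0], "roll": 0, "grip": -1}])

```text
time: 10.35
tool_pos: [0.5477, -0.3383, 0.0574]
eef_rot: [-2.262, -2.179, 0.0]
wrist_force: [0.1, 1.2, -2.7]
gripper_width: 0.0139
finger_force: 97.7
```

Run:
```python
from h import *
s=env.state();p=s['tool_pos'];M=Ro.from_rotvec(s['eef_rot']).as_matrix();print(p,s['wrist_force'],s['torque'],s['gripper_width'])
g=grab('wrist','w4.png');P=cloud(g)
b=grab('side')
m=mask(g,(0,0,190),(180,40,255),(100,30,420,280))
k,lab,st,_=cv2.connectedComponentsWithStats(m);i=1+st[1:,4].argmax()
pm=cv2.erode((lab==i).astype(np.uint8),np.ones((5,5)))>0
L=(P[pm]-p)@M   # plate in tool frame
L=L[np.abs(L[:,2]-np.median(L[:,2]))<.004]
A=np.c_[L[:,0],L[:,1],np.ones(len(L))];c=np.linalg.lstsq(A,L[:,2],rcond=None)[0]
print('plate in tool: slope x,y',c,'range',L.min(0),L.max(0),'median z world',np.median(P[pm][:,2]))
T=np.array(g['t']);
for mm,z,n in ((mask(g,(5,150,150),(20,255,255)),.100,'lug'),):
    for A_,r in rect(mm,100)[:1]: print(n,((ray(g,cv2.boxPoints(r),z)-p)@M*1000).round(1).tolist(),((ray(g,[r[0]],z)-p)@M*1000).round(1))
g=grab('top')
m=mask(g,(0,0,200),(180,60,255),(165,170,265,255))
A,r=rect(m)[0];print('board',(ray(g,cv2.boxPoints(r),.006)*1000).round(0)[:,:2].tolist())
a=b['frame'][190:310,200:340,::-1]
cv2.imwrite('pics/c4.png',cv2.resize(np.hstack([cv2.imread('pics/w4.png'),cv2.resize(a,(448,384))]),(800,320)))
```

```text
[ 0.54765616 -0.33830412  0.0573764 ] [ 0.08142809  1.18019395 -2.71613205] [-0.10744014  0.0243675  -0.03758564] 0.01391060146202234
plate in tool: slope x,y [ 0.01207902  0.00794735 -0.00982929] range [ 0.03747809 -0.00468783 -0.01262989] [ 0.0934586   0.06447195 -0.00612591] median z world 0.06602955338884549
lug [[59.4, -6.7, -42.6], [94.8, -6.2, -42.6], [94.8, 4.9, -42.6], [59.4, 5.3, -42.6]] [[ 77.6  -0.7 -42.6]]
board [[627.0, 162.0], [656.0, -93.0], [424.0, -118.0], [398.0, 129.0]]
```

View pics/c4.png

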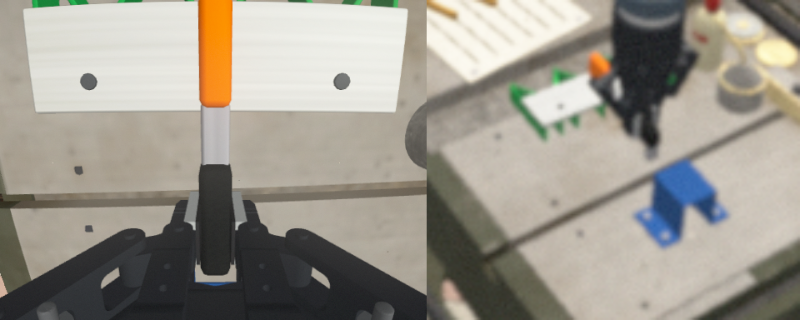

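The handle is firmly held and level, with the head in line. Next I'll carry the rake over the board's near end and compare it with the rows in the top view.

Emit:
carry_out(series=[{"xyz": [10, 1, 0], "roll": 0, "grip": -1}, {"xyz": [25, 2, 0], "roll": 0, "grip": -1}, {"xyz": [30, 2.3, 0], "roll": 0, "grip": -1}, {"xyz": [30, 2.3, 0], "roll": 0, "grip": -1}, {"xyz": [30, 2.3, 0], "roll": 0, "grip": -1}, {"xyz": [22, 1.7, 0], "roll": 0, "grip": -1}, {"xyz": [10, 0.8, 0], "roll": 0, "grip": -1}, {"xyz": [0, 0, 0], "roll": -0.07, "grip": -1}])

```text
time: 11.5
tool_pos: [0.5662, -0.181, 0.0579]
eef_rot: [2.182, 2.26, -0.0]
wrist_force: [-0.4, -0.1, -2.2]
gripper_width: 0.0143
finger_force: 97.6
```

Emit:
carry_out(series=[{"xyz": [0, 0, 0], "roll": -0.071, "grip": -1}, {"xyz": [0, 0, 0], "roll": 0, "grip": -1}, {"xyz": [0, 0, 0], "roll": 0, "grip": -1}, {"xyz": [0, 0, 0], "roll": 0, "grip": -1}, {"xyz": [0, 0, 0], "roll": 0, "grip": -1}, {"xyz": [0, 0, 0], "roll": 0, "grip": -1}, {"xyz": [0, 0, 0], "roll": 0, "grip": -1}, {"xyz": [0, 0, 0], "roll": 0, "grip": -1}])

```text
time: 12.5
tool_pos: [0.566, -0.182, 0.0578]
eef_rot: [-2.103, -2.334, -0.0]
wrist_force: [-0.4, 0.4, -1.7]
gripper_width: 0.014
finger_force: 97.7
```

Run:
```python
from h import *
s=env.state();p=s['tool_pos'];M=Ro.from_rotvec(s['eef_rot']).as_matrix();print(p,np.degrees(np.arctan2(M[1,0],M[0,0]))-90,s['wrist_force'])
z0=p[2]-.019
g=grab('top','top5.png')
m=mask(g,(5,170,150),(18,255,255),(240,180,300,250))
for A,r in rect(m,5)[:2]: print('lug top',A,r[0],(ray(g,[r[0]],z0+.06)[0]).round(4),'tcp-based',(p+M[:,0]*.079)[:2].round(4))
# board from first picture
g0=dict(g);g0['frame']=cv2.imread('pics/top0.png')[:,:,::-1].copy()
mb=mask(g0,(0,0,190),(180,60,255),(165,170,265,255))
cs=max(cv2.findContours(mb,cv2.RETR_EXTERNAL,cv2.CHAIN_APPROX_NONE)[0],key=cv2.contourArea)
h=cv2.convexHull(cs);W=ray(g0,h.reshape(-1,2),.006)[:,:2].astype(np.float32)
Mo=cv2.moments((W*1000).reshape(-1,1,2));print('board c',Mo['m10']/Mo['m00'],Mo['m01']/Mo['m00'],cv2.minAreaRect((W*1000)))
im=cv2.resize(g['frame'][150:280,150:330,::-1],(800,578),interpolation=cv2.INTER_CUBIC);cv2.imwrite('pics/c5.png',im)
w=grab('wrist','w5.png')
```

```text
[ 0.56601499 -0.1820049   0.05777432] 5.953666037243835 [-0.40256716  0.41156997 -1.7169078 ]
board c 530.9832004806934 18.59951541814425 ((527.7565307617188, 19.424972534179688), (247.27090454101562, 254.62435913085938), 5.147740364074707)
```

View pics/c5.png

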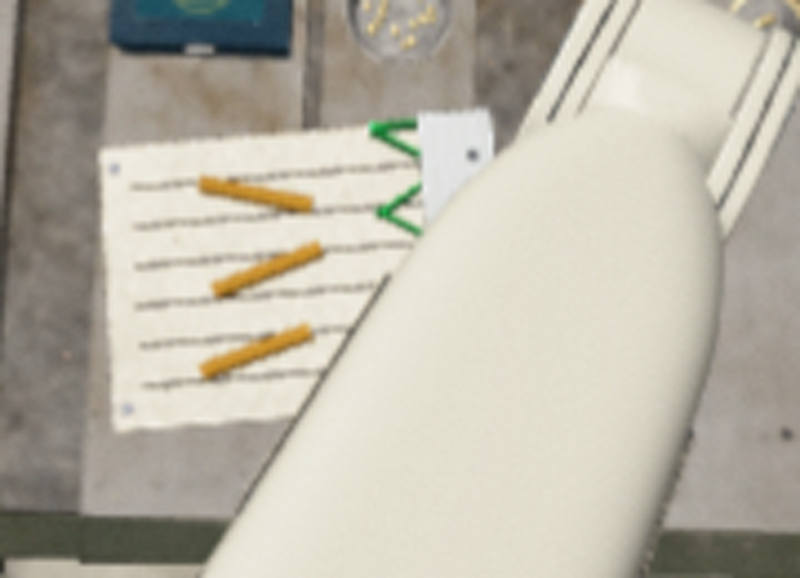

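The arm hides the lug, but the two far tooth tips are visible at crop (376,129) and (385,213). I'll fit the six row lines and compare them with those tips.

```bash
cat > fit.py <<'E'
from h import *
g=grab('top');s=env.state();p=s['tool_pos'];M=Ro.from_rotvec(s['eef_rot']).as_matrix()
g0=dict(g);g0['frame']=cv2.imread('pics/top0.png')[:,:,::-1].copy()
gr=cv2.cvtColor(g0['frame'],cv2.COLOR_RGB2GRAY).astype(float)
bg=cv2.medianBlur(gr.astype(np.uint8),11).astype(float)
hsv=cv2.cvtColor(g0['frame'],cv2.COLOR_RGB2HSV)
ok=(bg-gr>25)&(hsv[...,1]<90);ok[:182]=0;ok[245:]=0;ok[:,:178]=0;ok[:,252:]=0
v,u=np.nonzero(ok);w=(bg-gr)[ok];X=ray(g0,np.c_[u,v],.006)[:,:2]*1000
best=None
for a in np.radians(np.arange(3,9,.1)):
    d=X@[np.cos(a),np.sin(a)]
    ph=np.sum(w*np.exp(2j*np.pi*d/28))
    if best is None or abs(ph)>best[0]: best=(abs(ph)/w.sum(),a,np.angle(ph)/(2*np.pi)*28) if 0 else (abs(ph),a,np.angle(ph)/(2*np.pi)*28)
_,a,off=best
c0=np.dot([541.8,21.3],[np.cos(a),np.sin(a)]); # lines at c+14+28k
off+=14; c=off+28*np.round((c0-off)/28)
print('yaw',np.degrees(a),'quality',best[0]/w.sum(),'centre line offset',c,'from corners',c0)
R=np.array([[np.cos(a),-np.sin(a)],[np.sin(a),np.cos(a)]])
cy=np.dot([541.8,21.3],[-np.sin(a),np.cos(a)]);C=R@[c,cy];print('board centre (top cam)',C)
z0=p[2]-.020
for A,r in rect(mask(g,(50,80,50),(90,255,255),(215,160,262,260)),3):
    pass
m=mask(g,(50,80,50),(90,255,255),(215,160,262,260))
for cc in cv2.findContours(m,cv2.RETR_EXTERNAL,cv2.CHAIN_APPROX_NONE)[0]:
    q=cc.reshape(-1,2); t=q[q[:,0]==q[:,0].min()].mean(0); Wt=ray(g,[t],z0)[0]; loc=(Wt-p)@M*1000
    print('tooth tip px',t,'world',Wt.round(4),'tool frame',loc.round(1),'in board mm',((Wt[:2]*1000-C)@R).round(1))
E
python3 fit.py
```

```text
yaw 6.400000000000003 quality 0.9093953902693711 centre line offset 540.644943773891 from corners 540.7977468572059
board centre (top cam) [541.6481492  21.2829672]
tooth tip px [235.  197.5] world [ 0.5812 -0.0453  0.0378] tool frame [134.3  29.2  20. ] in board mm [ 31.8 -70.6]
tooth tip px [233.  178.5] world [ 0.6401 -0.0372  0.0378] tool frame [136.3  88.7  20. ] in board mm [ 91.3 -69.1]
```

Emit:
carry_out(series=[{"xyz": [0, -2, 5], "roll": -0.008, "grip": -1}, {"xyz": [0, 0, 10], "roll": 0, "grip": -1}, {"xyz": [0, 0, 8], "roll": 0, "grip": -1}, {"xyz": [0, 0, 4], "roll": 0, "grip": -1}, {"xyz": [0, 0, 2], "roll": 0, "grip": -1}, {"xyz": [0, 0, 1.5], "roll": 0, "grip": -1}, {"xyz": [0, 0, 0], "roll": 0, "grip": -1}, {"xyz": [0, 0, 0], "roll": 0, "grip": -1}])

```text
time: 13.65
tool_pos: [0.5641, -0.1823, 0.0275]
eef_rot: [2.093, 2.342, 0.0]
wrist_force: [-0.1, -0.1, -2.7]
gripper_width: 0.014
finger_force: 97.7
```

```bash
python3 fit.py; python3 -c "
from h import *
s=env.state();print(s['wrist_force'],s['torque'],s['tool_pos'])"
```

```text
yaw 6.400000000000003 quality 0.9093953902693711 centre line offset 540.644943773891 from corners 540.7977468572059
board centre (top cam) [541.6481492  21.2829672]
tooth tip px [235. 200.] world [ 0.5785 -0.0446  0.0075] tool frame [135.2  29.6  20. ] in board mm [ 29.2 -69.6]
tooth tip px [239.  197.5] world [ 0.5867 -0.0568  0.0075] tool frame [122.1  36.5  20. ] in board mm [ 36.1 -82.6]
tooth tip px [234. 182.] world [ 0.6357 -0.0395  0.0075] tool frame [133.8  87.1  20. ] in board mm [ 86.7 -70.9]
[-0.18833544  0.06794659 -1.83758092] [-0.17177007 -0.03595916 -0.03923025] [ 0.56411187 -0.18222978  0.02745903]
```

Emit:
carry_out(series=[{"xyz": [9, 0, 0], "roll": 0, "grip": -1}, {"xyz": [9, 0, 0], "roll": 0, "grip": -1}, {"xyz": [9, 0, 0], "roll": 0, "grip": -1}, {"xyz": [9, 0, 0], "roll": 0, "grip": -1}, {"xyz": [9, 0, 0], "roll": 0, "grip": -1}, {"xyz": [9, 0, 0], "roll": 0, "grip": -1}, {"xyz": [9, 0, 0], "roll": 0, "grip": -1}, {"xyz": [9, 0, 0], "roll": 0, "grip": -1}])

```text
time: 14.7
tool_pos: [0.556, -0.1102, 0.0273]
eef_rot: [2.094, 2.342, -0.0]
wrist_force: [0.3, -1.1, -2.3]
gripper_width: 0.0143
finger_force: 97.7
```

Emit:
carry_out(series=[{"xyz": [8, 0, 0], "roll": 0, "grip": -1}, {"xyz": [8, 0, 0], "roll": 0, "grip": -1}, {"xyz": [8, 0, 0], "roll": 0, "grip": -1}, {"xyz": [8, 0, 0], "roll": 0, "grip": -1}, {"xyz": [8, 0, 0], "roll": 0, "grip": -1}, {"xyz": [8, 0, 0], "roll": 0, "grip": -1}, {"xyz": [0, 0, 0], "roll": 0, "grip": -1}, {"xyz": [0, 0, 0], "roll": 0, "grip": -1}])

```text
time: 15.7
tool_pos: [0.5506, -0.063, 0.0273]
eef_rot: [2.093, 2.342, -0.0]
wrist_force: [-1.2, 0.3, -1.5]
gripper_width: 0.0143
finger_force: 97.7
```

```bash
cat > bars.py <<'E'
from h import *
import sys
g=grab('top');a=np.radians(6.4);C=np.array([541.65,21.28]);R=np.array([[np.cos(a),-np.sin(a)],[np.sin(a),np.cos(a)]])
for A,r in rect(mask(g,(8,120,100),(28,255,255),(150,165,265,255)),5):
    b=(ray(g,cv2.boxPoints(r),.018)[:,:2]*1000-C)@R
    e=sorted([b[1]-b[0],b[2]-b[1]],key=np.linalg.norm)[1]
    print(A,'c',b.mean(0).round(1),'len',np.linalg.norm(e).round(0),'angle to row',np.degrees(np.arctan(-e[0]/e[1])).round(1),'y',b[:,1].min().round(),b[:,1].max().round())
s=env.state();p=np.array(s['tool_pos']);M=Ro.from_rotvec(s['eef_rot']).as_matrix();print('rake origin board',((p+M[:,0]*.079)[:2]*1000-C)@R,s['wrist_force'],p)
if len(sys.argv)>1:
    im=cv2.resize(g['frame'][150:280,140:320,::-1],(800,578),interpolation=cv2.INTER_CUBIC);cv2.imwrite('pics/'+sys.argv[1],im)
E
python3 bars.py c6.png
```

```text
22.5 c [60.4 42.7] len 31.0 angle to row -4.7 y 27.0 58.0
rake origin board [-0.52953918 -5.84095808] [-0.0435679   0.47550708 -1.69279955] [ 0.55060184 -0.0630889   0.02724085]
```

View pics/c6.png

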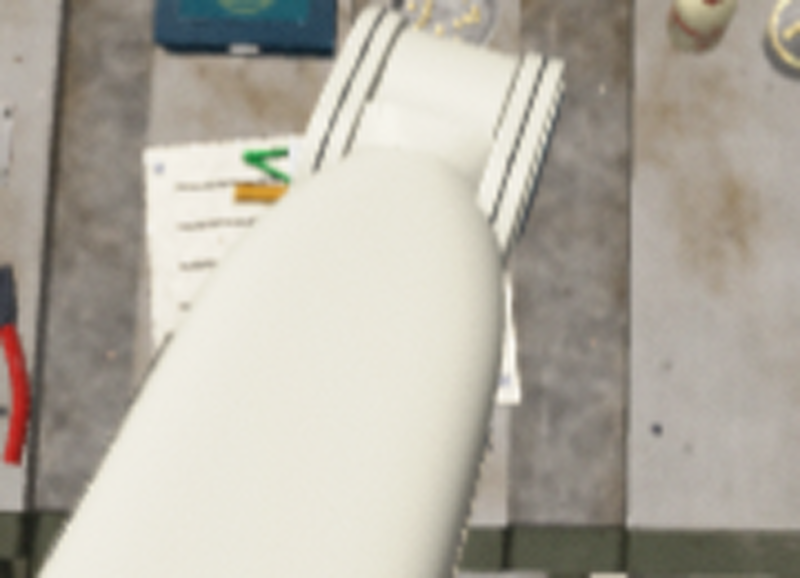

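Bar 3's end at (260,193) is in its lane and nearly straight. I'll advance further.

Emit:
carry_out(series=[{"xyz": [6, 0, 0], "roll": 0, "grip": -1}, {"xyz": [6, 0, 0], "roll": 0, "grip": -1}, {"xyz": [6, 0, 0], "roll": 0, "grip": -1}, {"xyz": [6, 0, 0], "roll": 0, "grip": -1}, {"xyz": [6, 0, 0], "roll": 0, "grip": -1}, {"xyz": [4, 0, 0], "roll": 0, "grip": -1}, {"xyz": [0, 0, 0], "roll": 0, "grip": -1}, {"xyz": [0, 0, 0], "roll": 0, "grip": -1}])

```text
time: 16.75
tool_pos: [0.5468, -0.0292, 0.0273]
eef_rot: [2.094, 2.342, -0.0]
wrist_force: [0.5, 0.3, -2.3]
gripper_width: 0.0142
finger_force: 97.7
```

```bash
python3 bars.py
python3 - <<'E'
from h import *
w=grab('wrist','w7.png');b=grab('side')
a=b['frame'][140:260,170:310,::-1]
cv2.imwrite('pics/c7.png',cv2.resize(np.hstack([cv2.imread('pics/w7.png'),cv2.resize(a,(448,384))]),(800,320)))
E
```

```text
rake origin board [-0.52420849 28.16825393] [-0.72327239 -0.010514   -2.81394962] [ 0.54681068 -0.02929166  0.0272596 ]
```

View pics/c7.png

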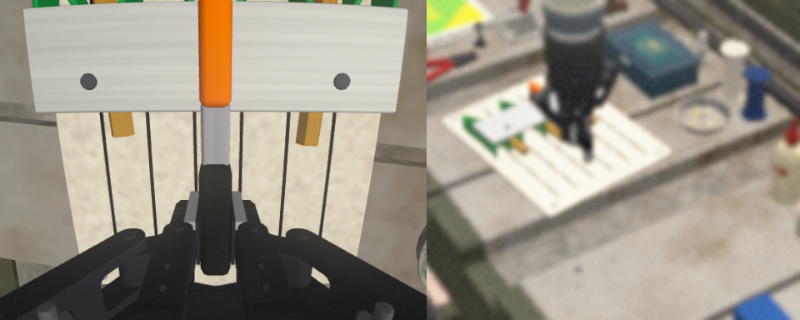

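The bars lie in their lanes with their ends at (122,125) and (308,130) between the lines. Bar 1 looks a little left of centre, so I'll measure.

```bash
cat > wb.py <<'E'
from h import *
g=grab('wrist');s=env.state();p=np.array(s['tool_pos']);M=Ro.from_rotvec(s['eef_rot']).as_matrix()
T=lambda uv,z:((ray(g,uv,z)-p)@M*1000).round(1)
hsv=cv2.cvtColor(g['frame'],cv2.COLOR_RGB2HSV)
for row in (150,165,180,200):
    v=hsv[row,:,2].astype(int); bgd=cv2.medianBlur(hsv[row:row+1,:,2],31)[0].astype(int)
    d=((bgd-v)>40)&(hsv[row,:,1]<100);d[:85]=0;d[440:]=0
    n,l,st,ct=cv2.connectedComponentsWithStats(d.astype(np.uint8)[None])
    cs=[ct[i][0] for i in range(1,n) if 2<=st[i][2]<=9]
    print(row,[tuple(T([[c,row]],.006)[0][:2]) for c in cs])
for A,r in rect(mask(g,(8,100,80),(22,255,255),(100,138,420,200)),30):
    x,y,w,h=cv2.boundingRect(cv2.boxPoints(r).astype(np.int32));print('blob',A,x,y,w,h)
    m=mask(g,(8,100,80),(22,255,255),(x,y,x+w,y+h))
    for rr in (y+3,y+10,y+16):
        u=np.nonzero(m[rr])[0]
        if len(u):print('  row',rr,'L,R',T([[u.min(),rr],[u.max(),rr]],.012)[:,:2].tolist())
E
python3 wb.py
```

```text
150 [(np.float64(42.8), np.float64(-69.1)), (np.float64(42.5), np.float64(-41.4)), (np.float64(42.4), np.float64(-13.1)), (np.float64(42.4), np.float64(14.6)), (np.float64(42.5), np.float64(42.7)), (np.float64(42.6), np.float64(70.7))]
165 [(np.float64(35.0), np.float64(-69.1)), (np.float64(34.9), np.float64(-41.4)), (np.float64(34.8), np.float64(-13.2)), (np.float64(34.8), np.float64(14.8)), (np.float64(34.8), np.float64(42.7)), (np.float64(34.9), np.float64(70.8))]
180 [(np.float64(27.1), np.float64(-69.2)), (np.float64(27.0), np.float64(-41.1)), (np.float64(27.0), np.float64(-13.4)), (np.float64(26.9), np.float64(15.0)), (np.float64(26.9), np.float64(42.7)), (np.float64(26.9), np.float64(70.6))]
200 [(np.float64(16.2), np.float64(-69.3)), (np.float64(16.3), np.float64(-41.1)), (np.float64(16.2), np.float64(-13.4)), (np.float64(16.2), np.float64(15.0)), (np.float64(16.1), np.float64(43.0)), (np.float64(16.1), np.float64(71.1))]
blob 935.5 354 134 33 43
  row 137 L,R [[49.7, 48.0], [49.9, 60.7]]
  row 144 L,R [[46.4, 47.8], [46.5, 60.6]]
  row 150 L,R [[43.5, 47.5], [43.5, 60.3]]
blob 650.0 130 134 32 32
  row 137 L,R [[50.0, -61.9], [49.9, -49.2]]
  row 144 L,R [[46.6, -61.8], [46.5, -49.0]]
  row 150 L,R [[43.7, -61.6], [43.6, -48.7]]
```

All within tolerance and square to the rows. I'll nudge 2 mm sideways to centre bar 3, then lift straight up and back off.

Emit:
carry_out(series=[{"xyz": [0, 1, 0], "roll": 0, "grip": -1}, {"xyz": [0, 1.5, 0], "roll": 0, "grip": -1}, {"xyz": [0, 0, 0], "roll": 0, "grip": -1}, {"xyz": [0, -1.2, 0], "roll": 0, "grip": -1}, {"xyz": [0, 0, 0], "roll": 0, "grip": -1}, {"xyz": [0, 0, -6], "roll": 0, "grip": -1}, {"xyz": [0, 0, -10], "roll": 0, "grip": -1}, {"xyz": [0, 0, -20], "roll": 0, "grip": -1}])

```text
time: 17.95
tool_pos: [0.5478, -0.029, 0.0638]
eef_rot: [-2.093, -2.342, 0.001]
wrist_force: [0.9, 0.3, -2.0]
gripper_width: 0.0142
finger_force: 97.7
```

Emit:
carry_out(series=[{"xyz": [0, 0, -20], "roll": 0, "grip": -1}, {"xyz": [-15, 0, 0], "roll": 0, "grip": -1}, {"xyz": [-30, 0, 0], "roll": 0, "grip": -1}, {"xyz": [-40, 0, 0], "roll": 0, "grip": -1}, {"xyz": [-40, 0, 0], "roll": 0, "grip": -1}, {"xyz": [-40, 0, 0], "roll": 0, "grip": -1}, {"xyz": [-25, 0, 0], "roll": 0, "grip": -1}, {"xyz": [0, 0, 0], "roll": 0, "grip": -1}])

```text
time: 18.95
tool_pos: [0.5691, -0.2198, 0.0825]
eef_rot: [-2.096, -2.339, 0.0]
wrist_force: [-0.3, 0.3, -1.7]
gripper_width: 0.0138
finger_force: 97.7
```

```bash
python3 bars.py c8.png;python3 -c "
from h import *
print(Ro.from_rotvec(env.state()['eef_rot']).as_matrix().round(3)[:2,:2])"
```

```text
62.5 c [-56.9  26.9] len 77.0 angle to row 1.0 y -12.0 65.0
57.0 c [-1.3 15.7] len 75.0 angle to row 0.5 y -22.0 53.0
56.0 c [55.5 21.3] len 74.0 angle to row -4.7 y -16.0 59.0
rake origin board [   0.48354389 -162.27874456] [ 0.30568238  0.24249531 -2.03224735] [ 0.56893674 -0.21845107  0.08264085]
[[-0.11   0.994]
 [ 0.994  0.11 ]]
```

View pics/c8.png

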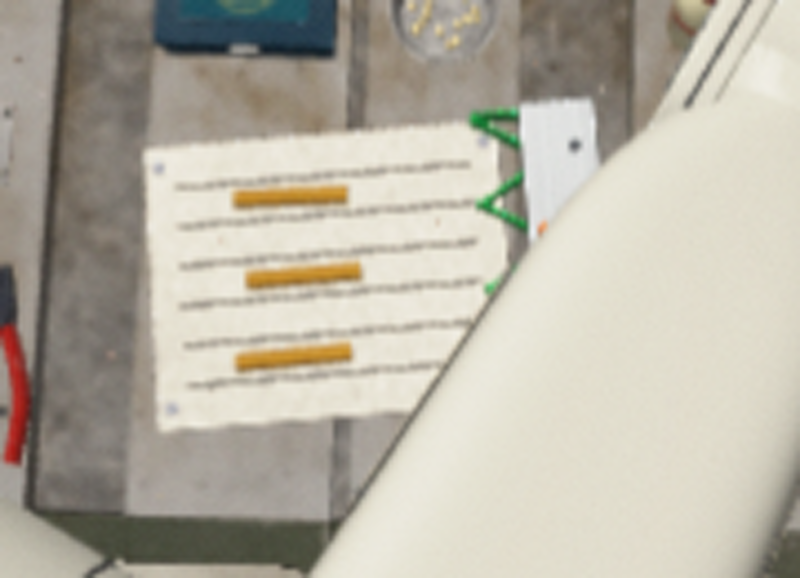

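All three bars lie between their lines, but bar 3 still looks 3–4° askew. There's plenty of time, so I'll comb a second time with a sideways sweep that presses the bars flush against the lane walls.

Emit:
carry_out(series=[{"xyz": [20, -1, 10], "roll": 0, "grip": -1}, {"xyz": [20, -1, 10], "roll": 0, "grip": -1}, {"xyz": [15, 0, 10], "roll": 0, "grip": -1}, {"xyz": [0, 0, 12], "roll": 0, "grip": -1}, {"xyz": [0, 0, 8], "roll": 0, "grip": -1}, {"xyz": [0, 0, 4], "roll": 0, "grip": -1}, {"xyz": [0, 0, 1], "roll": 0, "grip": -1}, {"xyz": [0, 0, 0], "roll": 0, "grip": -1}])

```text
time: 20.0
tool_pos: [0.5613, -0.1638, 0.0284]
eef_rot: [2.094, 2.342, 0.0]
wrist_force: [0.5, -0.1, -3.5]
gripper_width: 0.0138
finger_force: 97.8
```

Emit:
carry_out(series=[{"xyz": [8, 0, 0], "roll": 0, "grip": -1}, {"xyz": [9, 0, 0], "roll": 0, "grip": -1}, {"xyz": [9, 0, 0], "roll": 0, "grip": -1}, {"xyz": [9, 0, 0], "roll": 0, "grip": -1}, {"xyz": [9, 0, 0], "roll": 0, "grip": -1}, {"xyz": [9, 0, 0], "roll": 0, "grip": -1}, {"xyz": [9, 0, 0], "roll": 0, "grip": -1}, {"xyz": [4, 0, 0], "roll": 0, "grip": -1}])

```text
time: 21.0
tool_pos: [0.5538, -0.0972, 0.0283]
eef_rot: [-2.093, -2.343, -0.0]
wrist_force: [-0.3, -0.7, -2.7]
gripper_width: 0.0141
finger_force: 97.8
```

Emit:
carry_out(series=[{"xyz": [9, 0, 0], "roll": 0, "grip": -1}, {"xyz": [9, 0, 0], "roll": 0, "grip": -1}, {"xyz": [9, 0, 0], "roll": 0, "grip": -1}, {"xyz": [9, 0, 0], "roll": 0, "grip": -1}, {"xyz": [9, 0, 0], "roll": 0, "grip": -1}, {"xyz": [9, 0, 0], "roll": 0, "grip": -1}, {"xyz": [6, 0, 0], "roll": 0, "grip": -1}, {"xyz": [0, 0, 0], "roll": 0, "grip": -1}])

```text
time: 22.0
tool_pos: [0.5471, -0.0378, 0.0283]
eef_rot: [2.093, 2.343, -0.0]
wrist_force: [0.2, 0.6, -1.9]
gripper_width: 0.0143
finger_force: 97.9
```

```bash
python3 bars.py; python3 wb.py | sed 's/np.float64//g'
```

```text
rake origin board [-1.17614625 19.40548976] [-0.41442765  0.42788567 -1.89264364] [ 0.54717908 -0.03806803  0.02831996]
150 [((42.7), (-68.5)), ((42.5), (-40.7)), ((42.4), (-12.7)), ((42.4), (15.4)), ((42.5), (43.5)), ((42.6), (71.4))]
165 [((35.0), (-68.5)), ((34.8), (-40.6)), ((34.7), (-12.8)), ((34.7), (15.6)), ((34.8), (43.5)), ((34.8), (71.2))]
180 [((27.0), (-68.6)), ((26.9), (-40.6)), ((26.9), (-12.7)), ((26.9), (15.6)), ((26.9), (43.5)), ((26.9), (71.3))]
200 [((16.1), (-68.7)), ((16.1), (-40.5)), ((16.1), (-12.9)), ((16.1), (15.3)), ((16.0), (43.5)), ((15.9), (71.5))]
blob 436.5 360 138 29 19
  row 141 L,R [[47.9, 48.9], [48.0, 62.3]]
  row 148 L,R [[44.5, 49.2], [44.6, 62.1]]
  row 154 L,R [[41.5, 50.9], [41.6, 61.9]]
blob 175.0 133 138 28 8
  row 141 L,R [[48.1, -61.1], [48.0, -48.2]]
```

Emit:
carry_out(series=[{"xyz": [0, -1, 0], "roll": 0, "grip": -1}, {"xyz": [0, -1, 0], "roll": 0, "grip": -1}, {"xyz": [0, 0, 0], "roll": 0, "grip": -1}, {"xyz": [0, 1.5, 0], "roll": 0, "grip": -1}, {"xyz": [0, 1.5, 0], "roll": 0, "grip": -1}, {"xyz": [0, 1.5, 0], "roll": 0, "grip": -1}, {"xyz": [0, 1.3, 0], "roll": 0, "grip": -1}, {"xyz": [0, 0, 0], "roll": 0, "grip": -1}])

```text
time: 23.1
tool_pos: [0.5508, -0.0377, 0.0282]
eef_rot: [-2.093, -2.342, 0.0]
wrist_force: [-0.1, -0.5, -2.3]
gripper_width: 0.0143
finger_force: 97.9
```

Emit:
carry_out(series=[{"xyz": [0, 0, 0], "roll": 0, "grip": -1}, {"xyz": [0, -1.2, 0], "roll": 0, "grip": -1}, {"xyz": [0, 0, 0], "roll": 0, "grip": -1}, {"xyz": [0, 0, -6], "roll": 0, "grip": -1}, {"xyz": [0, 0, -10], "roll": 0, "grip": -1}, {"xyz": [0, 0, -20], "roll": 0, "grip": -1}, {"xyz": [0, 0, -20], "roll": 0, "grip": -1}, {"xyz": [0, 0, 0], "roll": 0, "grip": -1}])

```text
time: 24.1
tool_pos: [0.5508, -0.0381, 0.0862]
eef_rot: [2.091, 2.34, 0.003]
wrist_force: [0.0, 0.2, -2.5]
gripper_width: 0.0141
finger_force: 98.0
```

Emit:
carry_out(series=[{"xyz": [-15, 0, 0], "roll": 0, "grip": -1}, {"xyz": [-30, 0, 0], "roll": 0, "grip": -1}, {"xyz": [-40, 0, 0], "roll": 0, "grip": -1}, {"xyz": [-40, 0, 0], "roll": 0, "grip": -1}, {"xyz": [-40, 0, 0], "roll": 0, "grip": -1}, {"xyz": [-40, 0, 0], "roll": 0, "grip": -1}, {"xyz": [-15, 0, 0], "roll": 0, "grip": -1}, {"xyz": [0, 0, 0], "roll": 0, "grip": -1}])

```text
time: 25.1
tool_pos: [0.5737, -0.2575, 0.0832]
eef_rot: [-2.095, -2.339, 0.0]
wrist_force: [-0.3, 1.2, -2.5]
gripper_width: 0.0145
finger_force: 97.9
```

```bash
cat >> bars.py <<'E'
# moment-based pose
hs=cv2.cvtColor(g['frame'],cv2.COLOR_RGB2HSV);m=mask(g,(8,90,80),(28,255,255),(150,165,265,255))
n,l,st,_=cv2.connectedComponentsWithStats(m)
for i in range(1,n):
    if st[i,4]<40: continue
    v,u=np.nonzero(l==i);X=(ray(g,np.c_[u,v],.015)[:,:2]*1000-C)@R;wt=np.clip(hs[v,u,1].astype(float)-60,0,None)
    c=np.average(X,axis=0,weights=wt);k=np.cov(X.T,aweights=wt);e=np.linalg.eigh(k)[1][:,1];print('mom',c.round(1),np.degrees(np.arctan(-e[0]/e[1])).round(1))
print('R',M.round(3)[:2,:2].tolist())
E
python3 bars.py
```

```text
61.5 c [-57.  27.] len 77.0 angle to row 0.0 y -11.0 65.0
57.0 c [-1.3 15.7] len 75.0 angle to row 0.5 y -22.0 53.0
55.0 c [54.6 21.4] len 75.0 angle to row 0.1 y -16.0 59.0
rake origin board [   0.96416067 -200.49045891] [-0.45482526  0.96396621 -2.17848376] [ 0.573732   -0.25636455  0.08345939]
mom [54.9 22.5] -0.0
mom [-0.9 16.3] 0.3
mom [-56.8  27.1] 0.2
R [[-0.111, 0.994], [0.994, 0.111]]
```

The bars are straight (within 0.3°) and centred to about 1.5 mm. Now I'll return the rake to the bench.

Emit:
carry_out(series=[{"xyz": [-15, -6, 0], "roll": 0, "grip": -1}, {"xyz": [-20, -9, 0], "roll": 0, "grip": -1}, {"xyz": [-20, -10, 0], "roll": 0, "grip": -1}, {"xyz": [-12, -6, 0], "roll": 0, "grip": -1}, {"xyz": [-8, -4, 0], "roll": 0, "grip": -1}, {"xyz": [0, 0, 0], "roll": 0.075, "grip": -1}, {"xyz": [0, 0, 0], "roll": 0.075, "grip": -1}, {"xyz": [0, 0, 0], "roll": 0, "grip": -1}])

```text
time: 26.15
tool_pos: [0.5478, -0.335, 0.0843]
eef_rot: [-2.263, -2.179, -0.0]
wrist_force: [0.1, -0.1, -1.9]
gripper_width: 0.0139
finger_force: 97.9
```

Emit:
carry_out(series=[{"xyz": [0, 0, 12], "roll": 0, "grip": -1}, {"xyz": [0, 0, 14], "roll": 0, "grip": -1}, {"xyz": [0, 0, 14], "roll": 0, "grip": -1}, {"xyz": [0, 0, 10], "roll": 0, "grip": -1}, {"xyz": [0, 0, 6], "roll": 0, "grip": -1}, {"xyz": [0, 0, 3], "roll": 0, "grip": -1}, {"xyz": [0, 0, 1], "roll": 0, "grip": -1}, {"xyz": [0, 0, 1], "roll": 0, "grip": -1}])

```text
time: 27.15
tool_pos: [0.5481, -0.3351, 0.0236]
eef_rot: [2.263, 2.178, 0.0]
wrist_force: [0.1, 0.8, -1.5]
gripper_width: 0.014
finger_force: 97.9
```

Emit:
carry_out(series=[{"xyz": [0, 0, 1], "roll": 0, "grip": -1}, {"xyz": [0, 0, 1], "roll": 0, "grip": -1}, {"xyz": [0, 0, 1], "roll": 0, "grip": -1}, {"xyz": [0, 0, 0], "roll": 0, "grip": -1}, {"xyz": [0, 0, 0], "roll": 0, "grip": -1}, {"xyz": [0, 0, 0], "roll": 0, "grip": -1}, {"xyz": [0, 0, 0], "roll": 0, "grip": -1}, {"xyz": [0, 0, 0], "roll": 0, "grip": -1}])

```text
time: 28.15
tool_pos: [0.5479, -0.3349, 0.0203]
eef_rot: [-2.263, -2.179, -0.0]
wrist_force: [-0.5, 0.2, -3.2]
gripper_width: 0.0143
finger_force: 97.9
```

Emit:
carry_out(series=[{"xyz": [0, 0, 0.7], "roll": 0, "grip": -1}, {"xyz": [0, 0, 0.7], "roll": 0, "grip": -1}, {"xyz": [0, 0, 0.5], "roll": 0, "grip": -1}, {"xyz": [0, 0, 0], "roll": 0, "grip": -1}, {"xyz": [0, 0, 0], "roll": 0, "grip": -1}, {"xyz": [0, 0, 0], "roll": 0, "grip": -1}, {"xyz": [0, 0, 0], "roll": 0, "grip": -1}, {"xyz": [0, 0, 0], "roll": 0, "grip": -1}])

```text
time: 29.15
tool_pos: [0.5479, -0.335, 0.0189]
eef_rot: [2.263, 2.178, 0.0]
wrist_force: [-2.0, 1.0, 6.0]
gripper_width: 0.0145
finger_force: 98.9
```

Emit:
carry_out(series=[{"xyz": [0, 0, 0], "roll": 0, "grip": -0.4}, {"xyz": [0, 0, 0], "roll": 0, "grip": -0.2}, {"xyz": [0, 0, 0], "roll": 0, "grip": 0}, {"xyz": [0, 0, 0], "roll": 0, "grip": 0}, {"xyz": [0, 0, 0], "roll": 0, "grip": 0}, {"xyz": [0, 0, 0], "roll": 0, "grip": 0}, {"xyz": [0, 0, 0], "roll": 0, "grip": 0}, {"xyz": [0, 0, 0], "roll": 0, "grip": 0}])

```text
time: 30.15
tool_pos: [0.5479, -0.3349, 0.0184]
eef_rot: [-2.263, -2.179, 0.0]
wrist_force: [0.2, 0.5, -0.8]
gripper_width: 0.043
finger_force: 0.0
```

Emit:
carry_out(series=[{"xyz": [0, 0, -10], "roll": 0, "grip": 0}, {"xyz": [0, 0, -20], "roll": 0, "grip": 0}, {"xyz": [0, 0, -30], "roll": 0, "grip": 0}, {"xyz": [0, 0, -30], "roll": 0, "grip": 0}, {"xyz": [0, 0, -30], "roll": 0, "grip": 0}, {"xyz": [0, 0, -30], "roll": 0, "grip": 0}, {"xyz": [0, 0, -10], "roll": 0, "grip": 0}, {"xyz": [0, 0, 0], "roll": 0, "grip": 0}])

```text
time: 31.15
tool_pos: [0.548, -0.3351, 0.1787]
eef_rot: [2.263, 2.178, 0.0]
wrist_force: [-0.9, 0.4, 0.5]
gripper_width: 0.0426
finger_force: 0.0
```

```bash
python3 bars.py|grep mom
python3 - <<'E'
from h import *
w=grab('wrist','w9.png');b=grab('side')
P=cloud(w);m=cv2.erode(mask(w,(0,0,190),(180,40,255),(100,30,420,200)),np.ones((3,3)))>0
X=P[m];X=X[(X[:,2]>.015)&(X[:,2]<.05)];c=np.linalg.lstsq(np.c_[X[:,:2],np.ones(len(X))],X[:,2],rcond=None)[0];print('plate z',np.median(X[:,2]),'slopes',c)
a=b['frame'][140:280,170:340,::-1]
cv2.imwrite('pics/c9.png',cv2.resize(np.hstack([cv2.imread('pics/w9.png'),cv2.resize(a,(466,384))]),(800,314)))
E
```

```text
mom [54.9 22.6] -0.1
mom [-1.  16.3] 0.2
mom [-56.9  27.2] 0.1
plate z 0.02780471160294746 slopes [-0.00088143 -0.01927386  0.02342707]
```

View pics/c9.png

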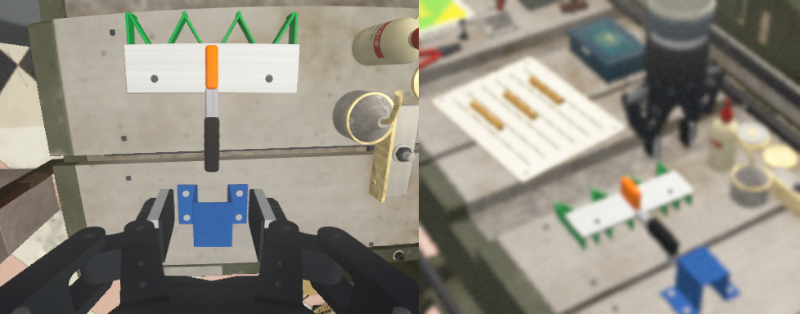

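The rake stands free and level on the bench, clear of both the slot and the board. The bars are straight in their rows, and the gripper is clear.

```bash
python3 -c "
from station import env
print(env.close_job())"
```

```text
the job is handed in; nothing more can be done
None
```

The job is handed in at about 31 s of the 64 s: each bar is combed into its own row (within about 0.3° and 1.5 mm by the top camera), and the rake stands free on the bare bench, off the board and short of the slot.

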